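# Return the leftover part to the case of its kind

### The arm

A 6-joint arm with a two-finger parallel gripper is mounted at the origin on the work surface. World frame = base frame: x ahead of the robot, y to its left, z up, the work surface at z = 0. Lengths are in mm, angles in rad, forces in N, time in s.
With the tool pointing down it reaches from about 350 to 775 mm from the base axis. Payload 7.3 kg.
Tool frame: the origin (TCP) lies between the finger pads, 19 mm behind the fingertips; this is the grasp point; z points along the fingers, y is the line along which they close (so a half turn about z gives the same grasp; the last joint's range is limited). The gripper opens to 92 mm and grips with 3 to 60 N. Pads are 19 mm wide; open, the fingers measure 130 mm over their backs; the gripper's body (75 mm by 190 mm) begins 47 mm behind the grasp point.
Start: joints at [-1.416, 0.342, 1.524, -0, 1.275, -0.146], TCP at [155.571, -501.439, 245.541] pointing down, gripper open.
Joint ranges: [-2.53, 2.53], [-0.77, 2.02], [0.04, 2.7], [-1, 4.14], [0.28, 2.66], [-3.11, 3.11]. Speed limits (rad/s): [2.57, 2.57, 3.14, 3.14, 3.14, 3.14].

### API

Orientations are given as [roll, pitch, yaw] about the fixed x, y, z axes, in that order (R = Rz(yaw) Ry(pitch) Rx(roll)).
In Python, from plant import get_obs, capture, bot, spot_in, trace, pinpoint gives the robot as it stands.
- The arm moves only by the tool play_rows, never from a script. Its argument "rows" is a list of rows, each a list of 2 entries, a list of its own where there are three numbers: the shift along the world's x, y, z in units of 3 cm (1.0 is 3 cm), then the turn, a rotation vector about the world's x, y, z in units of 8 degrees (1.0 is 8 degrees). A call has 1 to 12 rows; each row shifts and turns the commanded pose from where the row before left it; what a row does not reach is not made up. A row lasts 1/8 s, in which the tool goes at most 62.5 mm and 10.7 degrees, less where a joint would pass 70% of its speed; a pose out of reach is approached as far as the arm can. A call with a number of a shift or a turn outside -1 to 1 is refused whole. A call with a gripper value outside its range is refused whole. "hand" is the opening, from -1 (shut) to 1 (fully open), set as the call begins (left out, the last holds). The fingers move at their own pace and stop on an object; the grip force is fixed at half the most. Time passes only in rows, so rows that do not move let the fingers close. It gives the time, the measured TCP pose, the force, the opening and the grip force at its end, in the units of the state.
- get_obs(): the state, without advancing time (a new reading comes with each control period).
- capture(name): name is "side" or "top" or "wrist"; returns a dict with "frame" (400x640x3 uint8, red, green, blue), "fov_y" (degrees; the focal length in pixels is half the picture's height over the tangent of half this angle, whatever the lens; pixels are square), "cx", "cy" (the principal point, pixels), "dist" ([k1, k2, p1, p2, k3] as OpenCV has them; the pictures are not rectified), "rvec" (rotation vector, rad) and "tvec" (3), from world to camera coordinates, as OpenCV has them; the wrist camera has in their place "hand_eye" (4x4, takes a point from camera to tool coordinates, whose origin is the TCP and whose axes are the flange's). Camera axes: x right, y down, z forward; pixel columns grow to the right and rows downward; lengths in mm; the calibration is good to about 2 mm. A picture is of the moment at which its call begins: read the wrist's pose just before it. There is no depth.
- bot.close_job(): hands the job in; it is judged then, once.
Trained networks look in the newest picture that a camera, given by its name, has taken for a name from the list of things; names that differ only in an ending like _2 or _b are one class to them, and where a whole thing is asked for, a point or a joint stands for the part that bears it (a point fixed in the world has none). Each returns a list of dicts, best first, with "p" (0 to 1); they miss things now and then, are a little off and sometimes report something else, mostly with a low value. They report only what shows in the picture. A call takes as long as a camera call.
- spot_in(query, camera): "at" ([row, column] in pixels, amid what is visible of it).
- trace(query, camera): "mask" (400x640 bool, what is visible of it) and "at" ([row, column] in pixels, amid what is visible of it).
- pinpoint(query, camera): "at" ([row, column] in pixels: a listed point, or the origin of a listed thing).
The state is a dict: "time": time; "joint_positions": joint angles; "dq": joint speeds; "tau": joint torques, N m; "tool_pos": TCP position; "tcp_rot": TCP orientation; "contact_force": force on the tool from outside, world axes, zero at the start; "moment": the same for the moment, N m; "grip_width": finger opening in mm; "finger_force": force on a finger pad.
Only numpy, scipy, OpenCV 4.12 (cv2) and the standard library are available. Lean on these libraries where they do the work, as an engineer would, in place of code of your own. Each camera call takes 0.05 s, during which the arm holds its last target. There are 200 camera calls.

### The job

The part lying on the black foam mat is left over from the job; the one on the soldering frame stays there. With the scraper's blade in the front slot, not with the gripper, lever wide open the lid of the clear-lidded case that keeps the same kind of part and leave it open, without opening the other case. Lay the scraper flat back in its tray, and set (do not drop) the leftover part down flat on the free floor of the open case; leave everything else alone.

Things in the scene. Friction and masses are not known exactly. Their poses are not given: they have to be found in the camera images.
- sink: Aluminium heat sink, a block 80 (x, along the fins) by 44 (y) by 32 mm high, about 160 g, sides flat. Origin: centre of its underside, z up.
- choke: Round wound choke, a disc 60 mm in diameter and 30 mm high, black core with copper wire, about 180 g. Origin: centre of its underside, z up.
- mat: Black foam mat 120 by 120 by 6 mm, fixed. The part lying on it is the leftover. Origin: centre of its underside (mat top at 6 mm).
- frame: Small soldering frame, fixed: green board 6 mm thick inside four aluminium rails, 150 by 138 mm, 20 mm high. The part lying on it stays there. Origin: centre of its underside.
- case_fin: Fixed grey case, tan inner floor, 130 (x) by 200 (y) by 50 mm high; walls 5, floor 4 mm; flush clear lid 5 mm thick, black border, no handle. Keeps one finned heat sink (80 by 44 by 32 mm), fixed on its floor at x 0, y +58 mm. Origin: centre of the underside; x from the slotted front to the hinge side, y left, z up. Floor free for x -60 to 60, y -95 to +25 mm.
- case_choke: Fixed grey case, tan inner floor, 130 (x) by 200 (y) by 50 mm high; walls 5, floor 4 mm; flush clear lid 5 mm thick, black border, no handle. Keeps one round choke (diameter 60, 30 mm high), fixed on its floor at x 0, y +58 mm. Origin: centre of the underside; x from the slotted front to the hinge side, y left, z up. Floor free for x -60 to 60, y -95 to +25 mm.
- case_fin_slot (a point): Mouth of the pry slot in the case's front wall, on its outer face, in mid-slot. The slot is 110 mm wide (y) and 16 mm high (8 mm up and 8 mm down from here), runs up to the underside of the shut lid, and goes through the 5 mm wall into the case.
- case_choke_slot (a point): Mouth of the pry slot in the case's front wall, on its outer face, in mid-slot. The slot is 110 mm wide (y) and 16 mm high (8 mm up and 8 mm down from here), runs up to the underside of the shut lid, and goes through the 5 mm wall into the case.
- case_fin_hinge (a point): Hinge axis of the case's lid (along the case's y), at the far top edge of the case, in the plane of the lid's underside. The lid's free edge is 130 mm from here.
- case_choke_hinge (a point): Hinge axis of the case's lid (along the case's y), at the far top edge of the case, in the plane of the lid's underside. The lid's free edge is 130 mm from here.
- case_fin_free (a point): Centre of the free floor of the case (top face of the floor), beside the part it keeps.
- case_choke_free (a point): Centre of the free floor of the case (top face of the floor), beside the part it keeps.
- lid_fin (a joint): Lid angle in rad: 0 shut, positive opens upward and back about the hinge, stop at 1.9. Friction hinge: it stays where it is left; about 1.5 N of lift near the free edge moves it. May start up to 0.03 ajar.
- lid_choke (a joint): Lid angle in rad: 0 shut, positive opens upward and back about the hinge, stop at 1.9. Friction hinge: it stays where it is left; about 1.5 N of lift near the free edge moves it. May start up to 0.03 ajar.
- tray: Shallow black tool tray, fixed, 220 (x) by 100 (y) mm, floor 3 mm thick, rim 9 mm high and 4 mm thick. Origin: centre of its underside; the scraper lies along x.
- scraper: Flat scraper, 185 mm long along x, about 70 g: wooden handle 110 (x) by 18 (y) by 26 mm high from x -55 to +55 mm, thin steel blade 32 mm wide and 2.5 mm thick, flush with the handle's underside, out to x +130 mm (75 mm of it free). Origin: centre of the handle's underside; x towards the blade's tip, z up.
- scraper_grip (a point): Good place for the TCP on the scraper's handle (fingers closing along its y): x +20 mm, 24 mm above its underside.
- scraper_tip (a point): Middle of the blade's tip edge, 1.25 mm above the scraper's underside.
- spool: Bystander, loose, to be left alone: solder spool, diameter 58, 44 mm high.
- tape: Bystander, loose, to be left alone: roll of paper tape, diameter 76, 20 mm high.
- screwdriver: Bystander, loose, to be left alone: screwdriver lying flat.
- boards: Bystander, loose, to be left alone: three bare circuit boards in a pile, 104 by 72 by 8 mm.
- carton: Bystander, loose, to be left alone: small carton 90 by 60 by 50 mm, behind the cases.
- cup: Bystander, loose, to be left alone: grey plastic cup, diameter 64, 75 mm high.

How it is judged (in metres and radians):
On the way, in this order (a step that is already met when the one before it is completed fails the run):
1. the scraper lifts the lid of the case that keeps the leftover's kind ((((horizontal distance between choke and frame below 0.04 m and height (world z) of choke below 0.03 m and distance of choke from where it was at the start of the episode below 0.02 m) and value of joint lid_fin above 0.25 rad and contact force between scraper and case_fin above 0.2 N) or ((horizontal distance between sink and frame below 0.04 m and height (world z) of sink below 0.03 m and distance of sink from where it was at the start of the episode below 0.02 m) and value of joint lid_choke above 0.25 rad and contact force between scraper and case_choke above 0.2 N))), for 0.02 s.
2. that lid is wide open (beyond 1.2 rad), the other shut ((((horizontal distance between choke and frame below 0.04 m and height (world z) of choke below 0.03 m and distance of choke from where it was at the start of the episode below 0.02 m) and value of joint lid_fin above 1.2 rad and value of joint lid_choke below 0.12 rad) or ((horizontal distance between sink and frame below 0.04 m and height (world z) of sink below 0.03 m and distance of sink from where it was at the start of the episode below 0.02 m) and value of joint lid_choke above 1.2 rad and value of joint lid_fin below 0.12 rad))), for 0.1 s.
At the end, for the whole second after the job is handed in: Leftover at rest, flat (0.2 rad) on the free floor of its kind's case (within 10 mm); that lid beyond 1.2 rad, the other below 0.12; the other part on the frame, moved under 20 mm; scraper flat and at rest in its tray (centre over it, within 20 mm of its underside) ((((horizontal distance between choke and frame below 0.04 m and height (world z) of choke below 0.03 m and distance of choke from where it was at the start of the episode below 0.02 m) and (x of sink in the frame of case_fin between -0.06 and 0.06 m and y of sink in the frame of case_fin between -0.09 and 0.04 m and z of sink in the frame of case_fin between -0.004 and 0.014 m and angle between sink's own z axis and vertical below 0.2 rad and linear speed of sink below 0.02 m/s) and value of joint lid_fin above 1.2 rad and value of joint lid_choke below 0.12 rad) or ((horizontal distance between sink and frame below 0.04 m and height (world z) of sink below 0.03 m and distance of sink from where it was at the start of the episode below 0.02 m) and (x of choke in the frame of case_choke between -0.06 and 0.06 m and y of choke in the frame of case_choke between -0.09 and 0.04 m and z of choke in the frame of case_choke between -0.004 and 0.014 m and angle between choke's own z axis and vertical below 0.2 rad and linear speed of choke below 0.02 m/s) and value of joint lid_choke above 1.2 rad and value of joint lid_fin below 0.12 rad)) and x of scraper in the frame of tray between -0.09 and 0.07 m and y of scraper in the frame of tray between -0.045 and 0.045 m and z of scraper in the frame of tray below 0.02 m and angle between scraper's own z axis and vertical below 0.2 rad and linear speed of scraper below 0.02 m/s); the robot touches nothing.
It fails at once if the case of the part on the soldering frame is opened (((horizontal distance between choke and frame below 0.04 m and height (world z) of choke below 0.03 m and distance of choke from where it was at the start of the episode below 0.02 m) and value of joint lid_choke above 0.3 rad) or ((horizontal distance between sink and frame below 0.04 m and height (world z) of sink below 0.03 m and distance of sink from where it was at the start of the episode below 0.02 m) and value of joint lid_fin above 0.3 rad)).
It fails at once if the gripper or arm itself (not the scraper) presses with over 3 N on a case whose lid is not yet open (below 1.0 rad) ((value of joint lid_fin below 1 rad and contact force between the fingers and case_fin above 3 N) or (value of joint lid_fin below 1 rad and contact force between the arm and case_fin above 3 N) or (value of joint lid_choke below 1 rad and contact force between the fingers and case_choke above 3 N) or (value of joint lid_choke below 1 rad and contact force between the arm and case_choke above 3 N)).
It fails at once if a part is dropped: it falls freely faster than 0.6 m/s ((linear speed of sink above 0.6 m/s and contact force between the fingers and sink below 0.05 N) or (linear speed of choke above 0.6 m/s and contact force between the fingers and choke below 0.05 N)).
It fails at once if a bystander is moved by more than 30 mm (distance of any of spool, tape, screwdriver, boards, carton, cup from where it was at the start of the episode above 0.03 m).
It also fails if it takes over 61 s, if anything falls off the work surface, if the arm or the gripper's body presses on something with over 40 N, if the wrist force passes 120 N, or if a joint passes its speed limit or range.

## Working session

There is one attempt and no reset: what is moved stays moved. The work goes in short steps, Python scripts to look and compute and a tool call to move; the robot and the scene stay as the last step left them, time stands still between calls to the robot, and variables do not carry over. Pictures are saved under pics/ and viewed, at most 10 in all, crops included, and the job is handed in when it is done.

Besides the shell and the picture viewer there is one more tool, called by a JSON object that holds its "op" and its "data". play_rows: Moves the arm, as the interface text tells. Shifts and turns lie within -1 to 1; 1 stands for 3 cm of shift or 8 degrees of turn. Its arguments: {"type":"object","properties":{"rows":{"type":"array"},"hand":{"type":"number"}},"required":["rows"]}

```bash
mkdir -p pics; ls; cat > h.py <<'E'
import numpy as np, cv2
from scipy.spatial.transform import Rotation as Ro
from plant import get_obs, capture, bot, spot_in, trace, pinpoint
def cam(name):
    o=get_obs(); c=capture(name)
    h,w=c["frame"].shape[:2]; f=h/2/np.tan(np.radians(c["fov_y"])/2)
    K=np.array([[f,0,c["cx"]],[0,f,c["cy"]],[0,0,1.]])
    if "hand_eye" in c:
        T=np.eye(4);T[:3,:3]=Ro.from_euler('xyz',o["tcp_rot"]).as_matrix();T[:3,3]=o["tool_pos"]
        W=T@np.array(c["hand_eye"])
    else:
        W=np.eye(4);R=cv2.Rodrigues(np.array(c["rvec"],float))[0];W[:3,:3]=R.T;W[:3,3]=-R.T@np.array(c["tvec"],float).ravel()
    return dict(K=K,d=np.array(c["dist"],float),W=W,img=c["frame"])
def ray(c,rc):
    p=cv2.undistortPoints(np.array([[[rc[1],rc[0]]]],float),c["K"],c["d"]).ravel()
    return c["W"][:3,3],c["W"][:3,:3]@np.array([p[0],p[1],1.])
def atz(c,rc,z):
    o,d=ray(c,rc); return o+d*(z-o[2])/d[2]
def tri(obs):
    A=np.zeros((3,3));b=np.zeros(3)
    for c,rc in obs:
        o,d=ray(c,rc);d=d/np.linalg.norm(d);P=np.eye(3)-np.outer(d,d);A+=P;b+=P@o
    x=np.linalg.solve(A,b)
    return x,[round(float(np.linalg.norm(np.cross(x-ray(c,rc)[0],ray(c,rc)[1]/np.linalg.norm(ray(c,rc)[1])))),1) for c,rc in obs]
def proj(c,X):
    M=np.linalg.inv(c["W"]); return cv2.projectPoints(np.array(X,float).reshape(-1,1,3),cv2.Rodrigues(M[:3,:3])[0],M[:3,3],c["K"],c["d"])[0].reshape(-1,2)
def save(c,n): cv2.imwrite("pics/"+n+".png",c["img"][:,:,::-1])
E
cat > a.py <<'E'
from h import *
t=cam("top");s=cam("side");save(t,"top");save(s,"side")
Z=dict(sink=0,choke=0,mat=0,frame=0,case_fin=0,case_choke=0,case_fin_slot=37,case_choke_slot=37,case_fin_hinge=45,case_choke_hinge=45,case_fin_free=4,case_choke_free=4,tray=0,scraper=3,scraper_grip=27,scraper_tip=4,spool=0,tape=0,screwdriver=0,boards=0,carton=0,cup=0)
print(get_obs())
for n,z in Z.items():
    a=pinpoint(n,"top");b=pinpoint(n,"side")
    r=[n]
    for c,l in((t,a),(s,b)):
        r.append([(round(float(q["p"]),2),np.round(q["at"]).astype(int).tolist(),np.round(atz(c,q["at"],z)[:2]).astype(int).tolist()) for q in l[:2]])
    if a and b: x,e=tri([(t,a[0]["at"]),(s,b[0]["at"])]); r.append((np.round(x).astype(int).tolist(),e))
    print(*r)
E
python3 a.py
```

```text
pics
{'time': 0.1, 'joint_positions': array([-1.41600830e+00,  3.42678875e-01,  1.52491605e+00, -1.68531365e-05,
        1.27540034e+00, -1.46014171e-01]), 'dq': array([ 0.00169075, -0.00252812,  0.00032412,  0.00104043,  0.00094049,
        0.00117577]), 'tau': array([ 1.62951183e-03, -4.32003021e+01, -2.44695085e+01,  7.19797821e-02,
        5.26586850e-02, -4.57629608e-05]), 'tool_pos': array([ 155.50760811, -501.08899429,  244.90293493]), 'tcp_rot': array([-3.14020262e+00, -1.88130209e-04,  3.00806981e-01]), 'contact_force': array([0.93574463, 0.57644675, 0.08952372]), 'moment': array([-0.00689137,  0.00629005, -0.00887509]), 'finger_force': 0.0, 'grip_width': 91.58027463670584}
sink [(0.73, [219, 186], [503, 490])] [(0.77, [284, 254], [426, 327])] ([446, 398, 64], [83.3, 83.3])
choke [(0.8, [243, 418], [438, -332])] [(0.38, [204, 436], [430, -357])] ([430, -339, 9], [12.0, 12.0])
mat [(0.68, [246, 228], [412, 337])] [(0.89, [291, 255], [403, 336]), (0.29, [245, 238], [589, 310])] ([410, 337, -7], [2.9, 2.9])
frame [(0.58, [248, 417], [422, -328])] [(0.83, [204, 433], [438, -350]
[... 1466 characters left out ...]
, [178, 217], [652, 389])] [(0.7, [242, 202], [657, 401])] ([656, 396, -3], [6.3, 6.3])
tape [(0.57, [192, 240], [604, 305])] [(0.88, [245, 240], [588, 304])] ([603, 304, -12], [4.5, 4.5])
screwdriver [(0.79, [209, 458], [563, -478]), (0.38, [219, 187], [501, 487])] []
boards [(0.73, [242, 322], [435, 7]), (0.68, [177, 213], [654, 406])] [(0.76, [176, 396], [627, -335]), (0.6, [188, 294], [752, 26])] ([390, -33, 281], [57.2, 57.2])
carton [(0.46, [240, 296], [437, 99])] [(0.75, [189, 296], [746, 22])] ([454, 122, 241], [43.8, 43.8])
cup [(0.73, [219, 188], [502, 484]), (0.47, [244, 229], [417, 334])] [(0.6, [288, 191], [501, 487]), (0.47, [224, 299], [582, 100])] ([502, 486, -3], [1.0, 1.0])
```

```bash
python3 -c "
import cv2
a=cv2.imread('pics/top.png')[130:310,160:500];cv2.imwrite('pics/top2.png',cv2.resize(a,(800,424),interpolation=cv2.INTER_CUBIC))
a=cv2.imread('pics/side.png')[140:340,160:480];cv2.imwrite('pics/side2.png',cv2.resize(a,(800,500),interpolation=cv2.INTER_CUBIC))"
```

```text
(no output)
```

View pics/top2.png

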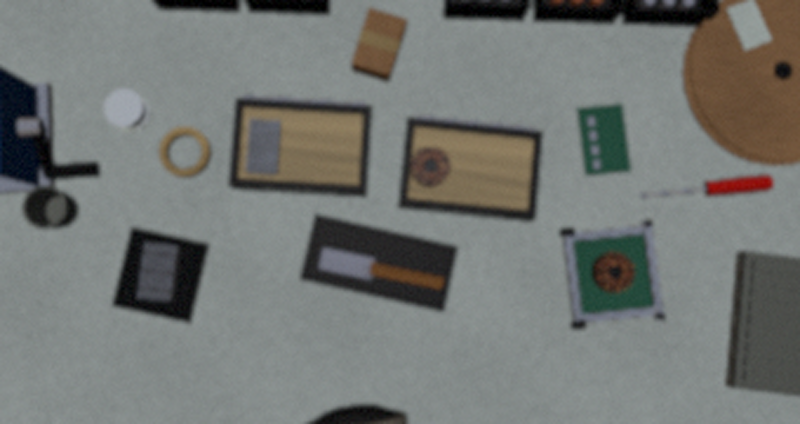

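View pics/side2.png

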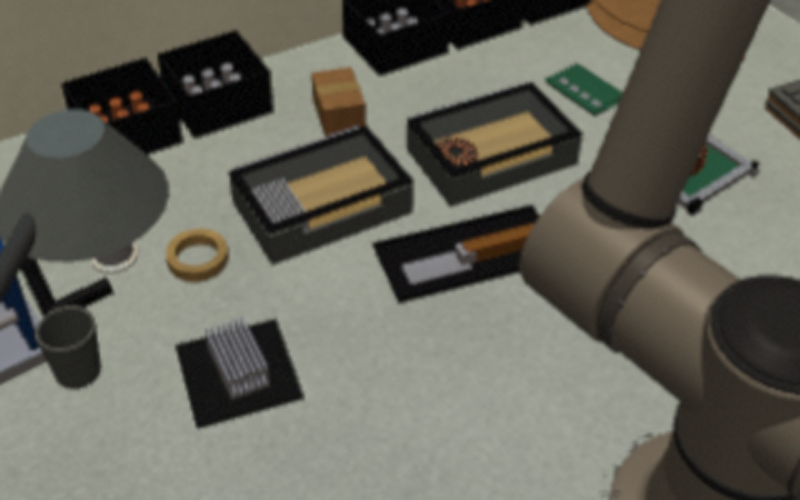

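The finned sink is the leftover: it lies on the black mat at side-crop (240,360) and top-crop (157,270). The choke is on the frame. The fin case is the left one, and the scraper's blade points to +y. I'm moving above the tray to look from close by.

{"op": "play_rows", "data": {"rows": [[[0.5,1,0.1],[0,0,0.65]],[[0.5,1,0.1],[0,0,0.65]],[[0.5,1,0.1],[0,0,0.65]],[[0.5,1,0.1],[0,0,0.65]],[[0.5,1,0.1],[0,0,0.65]],[[0.5,1,0.1],[0,0,0.65]],[[0.5,1,0.1],[0,0,0.65]],[[0.5,1,0.1],[0,0,0.65]],[[0.5,1,0.1],[0,0,0.65]],[[0.5,1,0.1],[0,0,0.65]],[[0.5,1,0.1],[0,0,0.6]],[[0.5,1,0.1],[0,0,0.5]]], "hand": 1}}

```text
time: 3.8
tool_pos: [336.0, -140.4, 281.8]
tcp_rot: [3.141, 0.0, 1.364]
contact_force: [0.0, -0.6, -0.2]
grip_width: 91.9
finger_force: 0.0
```

{"op": "play_rows", "data": {"rows": [[[0.5,1,0.1],[0,0,0]],[[0.5,1,0.1],[0,0,0]],[[0.5,1,0.1],[0,0,0]],[[0.5,1,0.1],[0,0,0]],[[0,0.6,0],[0,0,0]],[[0,0,0],[0,0,0]]]}}

```text
time: 4.55
tool_pos: [395.5, -2.6, 293.6]
tcp_rot: [3.141, 0.0, 1.364]
contact_force: [-0.6, 0.4, 0.1]
grip_width: 91.9
finger_force: 0.0
```

```bash
cat > b.py <<'E'
from h import *
import sys
w=cam("wrist");save(w,sys.argv[1]);o=get_obs();print(o["time"],o["tool_pos"],o["tcp_rot"],o["contact_force"])
Z=dict(tray=0,scraper=3,scraper_grip=27,scraper_tip=4,sink=6,mat=0,case_fin=0,case_fin_slot=37,case_fin_hinge=45,case_fin_free=4)
for n,z in Z.items():
    print(n,[(round(float(q["p"]),2),np.round(q["at"]).astype(int).tolist(),np.round(atz(w,q["at"],z)[:2],1).tolist()) for q in pinpoint(n,"wrist")[:2]])
E
python3 b.py w1; python3 - <<'E'
import cv2
a=cv2.imread('pics/w1.png');print(a.shape)
E
```

```text
4.6 [395.49443448  -3.29658394 293.55851351] [3.14142460e+00 3.06248763e-04 1.36344782e+00] [-0.27230433 -0.26299537  0.25312648]
tray [(0.85, [146, 348], [437.2, 15.1])]
scraper [(0.76, [180, 342], [419.2, -32.5])]
scraper_grip [(0.71, [166, 340], [419.1, -6.5])]
scraper_tip [(0.62, [89, 340], [440.3, 93.9])]
sink []
mat [(0.37, [169, 341], [420.7, -15.5])]
case_fin [(0.79, [33, 455], [600.8, 130.2]), (0.3, [233, 415], [515.1, -139.4])]
case_fin_slot [(0.97, [37, 418], [540.4, 130.2])]
case_fin_hinge [(0.72, [10, 532], [668.8, 129.2])]
case_fin_free []
(400, 640, 3)
```

View pics/w1.png

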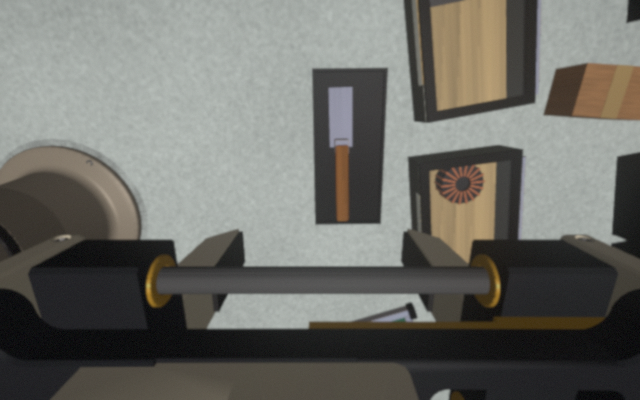

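The scraper shows at cols 329–353: tip at row 88, handle from row 146 to 221. The fin case's front is at the upper right. Next I compute the grip point and yaw.

```bash
python3 - <<'E'
from h import *
w=cam("wrist")
m=trace("scraper","wrist")[0]["mask"].astype(np.uint8)
hsv=cv2.cvtColor(w["img"],cv2.COLOR_RGB2HSV)
hd=((m>0)&(hsv[...,1]>90)); bl=((m>0)&(hsv[...,1]<70))
for n,k,z in(("handle",hd,27),("blade",bl,5)):
    ys,xs=np.nonzero(k); P=np.array([atz(w,(r,c),z)[:2] for r,c in zip(ys,xs)],np.float32)
    (cx,cy),s,a=cv2.minAreaRect(P); q=P-P.mean(0); v=np.linalg.svd(q,full_matrices=0)[2][0]
    print(n,len(P),P.mean(0),(cx,cy),s,a,np.degrees(np.arctan2(v[1],v[0])))
E
```

```text
handle 940 [417.0718   -30.802952] (416.8591003417969, -31.810447692871094) (107.19557189941406, 18.544506072998047) 79.35327911376953 -99.68946
blade 1387 [433.52267  58.48382] (432.26812744140625, 53.45280838012695) (87.7474594116211, 31.695941925048828) 79.540283203125 -100.343216
```

{"op": "play_rows", "data": {"rows": [[[0.4,-0.1,-1],[0,0,0.25]],[[0.4,-0.15,-1],[0,0,0]],[[0,0,-1],[0,0,0]],[[0,0,-1],[0,0,0]],[[0,0,-1],[0,0,0]],[[0,0,-1],[0,0,0]],[[0,0,0],[0,0,0]],[[0,0,0],[0,0,0]]], "hand": -0.3}}

```text
time: 6.2
tool_pos: [420.2, -11.1, 114.4]
tcp_rot: [3.14, 0.0, 1.397]
contact_force: [-0.3, 0.0, 0.4]
grip_width: 32.4
finger_force: 0.0
```

```bash
cat > c.py <<'E'
from h import *
w=cam("wrist");o=get_obs();print(o["time"],o["tool_pos"],o["tcp_rot"],o["grip_width"]);save(w,"w2")
m=trace("scraper","wrist")[0]["mask"].astype(np.uint8)
hsv=cv2.cvtColor(w["img"],cv2.COLOR_RGB2HSV)
hd=((m>0)&(hsv[...,1]>90)); bl=((m>0)&(hsv[...,1]<70))
for n,k,z in(("handle",hd,28),("blade",bl,5)):
    ys,xs=np.nonzero(k); P=np.array([atz(w,(r,c),z)[:2] for r,c in zip(ys,xs)],np.float32)
    (cx,cy),s,a=cv2.minAreaRect(P); v=np.linalg.svd(P-P.mean(0),full_matrices=0)[2][0]
    print(n,len(P),P.mean(0),(cx,cy),s,a,np.degrees(np.arctan2(v[1],v[0])),xs.min(),xs.max(),ys.min(),ys.max())
for n,z in(("scraper_grip",27),("scraper_tip",4)): print(n,[(q["p"],q["at"],atz(w,q["at"],z)) for q in pinpoint(n,"wrist")[:1]])
E
python3 c.py
```

```text
6.25 [420.42129411 -11.11085465 114.64804664] [3.13941465e+00 8.19089160e-05 1.39691417e+00] 32.27800422690514
handle 2149 [419.77725  -17.785595] (419.4689025878906, -19.795242309570312) (85.26109313964844, 17.628087997436523) 80.35016632080078 -100.08657 312 334 166 265
blade 4061 [433.70673   58.757286] (432.5643005371094, 52.58504867553711) (89.37411499023438, 32.59272766113281) 80.36253356933594 -99.9367 304 344 64 177
scraper_grip [(0.78, [206.1, 320.3], array([418.9347751 ,  -9.77362951,  27.        ]))]
scraper_tip [(0.66, [63.7, 327.2], array([443.16079475,  96.36814962,   4.        ]))]
```

View pics/w2.png

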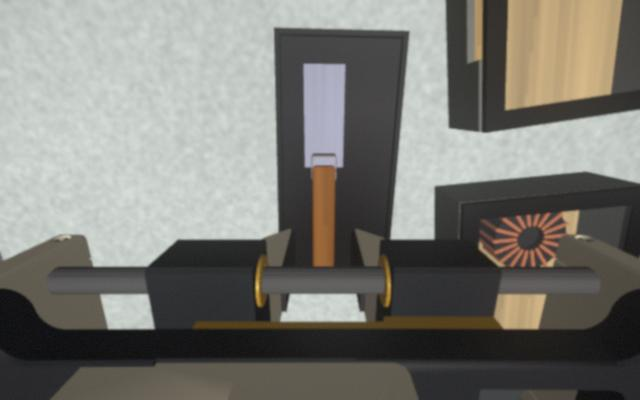

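The handle is centred between the fingers (cols 312–334) and aligned. I go down and grip.

{"op": "play_rows", "data": {"rows": [[[0,0,-0.95],[0,0,0]],[[0,0,-0.95],[0,0,0]],[[0,0,-0.95],[0,0,0]],[[0,0,0],[0,0,0]],[[0,0,0],[0,0,0]]]}}

```text
time: 7.02
tool_pos: [420.3, -11.1, 29.0]
tcp_rot: [3.14, 0.0, 1.397]
contact_force: [0.7, -0.0, 0.7]
grip_width: 31.9
finger_force: 0.0
```

{"op": "play_rows", "data": {"rows": [[[0,0,0],[0,0,0]],[[0,0,0],[0,0,0]],[[0,0,0],[0,0,0]],[[0,0,0],[0,0,0]]], "hand": -1}}

```text
time: 7.52
tool_pos: [420.2, -11.1, 28.9]
tcp_rot: [3.14, 0.0, 1.397]
contact_force: [-0.9, 0.4, 7.6]
grip_width: 17.7
finger_force: 30.0
```

{"op": "play_rows", "data": {"rows": [[[0,0,1],[0,0,0]],[[0,0,1],[0,0,0]],[[-0.1,0.5,1],[0,0,-1]],[[-0.1,0.5,0.8],[0,0,-1]],[[-0.1,0.5,0],[0,0,-1]],[[-0.1,0.5,0],[0,0,-1]],[[-0.1,0.5,0],[0,0,-1]],[[-0.1,0.5,0],[0,0,-1]],[[-0.1,0.5,0],[0,0,-1]],[[-0.1,0.5,0],[0,0,-1]],[[-0.1,0.5,0],[0,0,-1]],[[-0.1,0.4,0],[0,0,-1]]]}}

```text
time: 9.02
tool_pos: [389.2, 136.6, 142.2]
tcp_rot: [3.142, 0.0, -0.004]
contact_force: [-0.1, -0.6, -0.2]
grip_width: 17.6
finger_force: 30.0
```

{"op": "play_rows", "data": {"rows": [[[0,0,0],[0,0,-0.4]],[[0,0,0],[0,0,0]],[[0,0,0],[0,0,0]]]}}

```text
time: 9.4
tool_pos: [389.5, 136.0, 142.1]
tcp_rot: [3.142, -0.0, -0.054]
contact_force: [-0.9, -0.5, -1.0]
grip_width: 17.9
finger_force: 30.0
```

```bash
cat > d.py <<'E'
from h import *
import sys
w=cam("wrist");o=get_obs();print(o["time"],o["tool_pos"],o["tcp_rot"],o["grip_width"],o["contact_force"]);save(w,sys.argv[1])
for n,z in dict(case_fin=0,case_fin_slot=37,case_fin_hinge=45,case_fin_free=4,scraper_tip=o["tool_pos"][2]-24.5).items():
    print(n,[(round(float(q["p"]),2),np.round(q["at"]).astype(int).tolist(),np.round(atz(w,q["at"],z)[:2],1).tolist()) for q in pinpoint(n,"wrist")[:2]])
E
python3 d.py w3
```

```text
9.45 [389.5704228  135.93930723 142.1043597 ] [ 3.14152605e+00 -7.74712921e-05 -5.46015374e-02] 17.780096858046935 [-0.22128416  0.2256926  -0.37492795]
case_fin [(0.47, [177, 116], [414.2, 333.5])]
case_fin_slot [(0.79, [6, 316], [538.1, 131.6])]
case_fin_hinge []
case_fin_free []
scraper_tip [(0.83, [37, 324], [500.2, 128.4])]
```

View pics/w3.png

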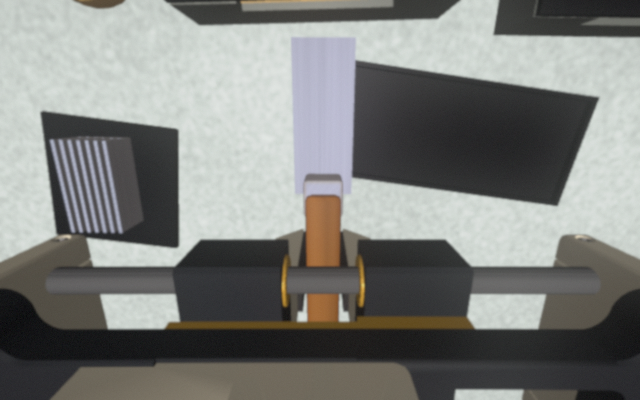

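The blade is held straight (tip at row 38, cols 292–355). The case front's bottom edge shows along the top of the picture, from about (24,200) to (17,437). I use it to check the yaw.

```bash
python3 - <<'E'
from h import *
w=cam("wrist");t=cam("top")
g=cv2.cvtColor(w["img"],cv2.COLOR_RGB2GRAY).astype(int)
P=[]
for c in list(range(215,285,5))+list(range(365,425,5)):
    col=g[5:45,c]; d=np.convolve(col,[1,1,0,-1,-1],'valid'); r=5+2+int(np.argmax(d)); P.append(atz(w,(r,c),0)[:2])
P=np.array(P);k=np.polyfit(P[:,1],P[:,0],1);res=P[:,0]-np.polyval(k,P[:,1]);print("front edge: x at y=131",np.polyval(k,131),"yaw deg",-np.degrees(np.arctan(k[0])),np.abs(res).max())
print([np.round(atz(w,p,0)[:2],1) for p in((24,200),(17,437))])
m=trace("case_fin","top")[0]["mask"].astype(np.uint8)
c=max(cv2.findContours(m,0,1)[0],key=cv2.contourArea).reshape(-1,2)
Q=np.array([atz(t,(b,a),50)[:2] for a,b in c],np.float32);print(cv2.minAreaRect(Q))
E
```

```text
front edge: x at y=131 537.4601654204803 yaw deg -1.7295829551770583 0.3854978649019358
[array([541.1, 230.1]), array([535.3,  30.7])]
((602.0852661132812, 129.82261657714844), (202.21044921875, 141.03240966796875), 88.44156646728516)
```

{"op": "play_rows", "data": {"rows": [[[0,0,-0.9],[0,0,0.17]],[[0,0,-0.9],[0,0,0]],[[0,0,-0.9],[0,0,0]],[[0.4,0,0],[0,0,0]],[[0.4,-0.02,0],[0,0,0]],[[0.3,-0.02,0],[0,0,0]],[[0,0,0],[0,0,0]]]}}

```text
time: 10.72
tool_pos: [423.9, 134.8, 61.8]
tcp_rot: [-3.141, -0.002, -0.032]
contact_force: [-0.1, -0.6, -0.8]
grip_width: 17.5
finger_force: 30.0
```

```bash
python3 d.py w4; python3 - <<'E'
from h import *
s=cam("side");save(s,"s4")
print([(n,pinpoint(n,"side")[:1],) for n in("scraper_tip","case_fin_slot")])
a=s["img"][170:280,230:390,::-1];cv2.imwrite("pics/s4c.png",cv2.resize(a,(800,550),interpolation=cv2.INTER_CUBIC))
print(proj(s,[[538,131,37],[535.5,131.5,36.3]]))
E
```

```text
10.775 [423.04206098 134.8186871   61.51445287] [-3.14152633e+00 -8.75657236e-04 -3.17779038e-02] 17.901538430338398 [ 0.41578891 -0.00150074 -0.84118574]
case_fin []
case_fin_slot [(0.82, [31, 324], [537.7, 129.5])]
case_fin_hinge []
case_fin_free []
scraper_tip [(0.6, [38, 321], [534.6, 131.0])]
[('scraper_tip', [{'at': [286.6, 254.2], 'p': 0.48}]), ('case_fin_slot', [{'at': [224.0, 299.5], 'p': 0.84}])]
[[296.35076197 226.69343513]
 [296.59410516 227.39454053]]
```

View pics/s4c.png

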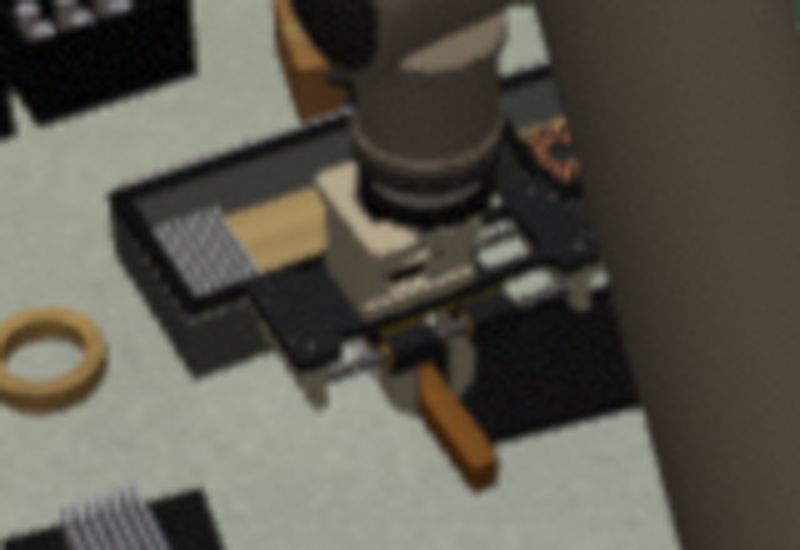

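The gripper hides the blade, and only the handle shows. By the numbers the tip is about 4 mm short of the slot at mid-height, so I go in carefully.

{"op": "play_rows", "data": {"rows": [[[0.25,-0.01,0],[0,0,0]],[[0.25,-0.01,0],[0,0,0]],[[0,0,0],[0,0,0]]]}}

```text
time: 11.55
tool_pos: [438.5, 134.2, 61.1]
tcp_rot: [-3.142, -0.001, -0.032]
contact_force: [-1.1, -0.2, -0.7]
grip_width: 17.4
finger_force: 30.0
```

{"op": "play_rows", "data": {"rows": [[[0.3,-0.01,0],[0,0,0]],[[0.2,-0.01,0],[0,0,0]],[[0,0,0.25],[0,0,0]],[[0,0,0.25],[0,0,0]],[[0,0,0],[0,0,0]]]}}

```text
time: 12.18
tool_pos: [452.7, 133.7, 76.8]
tcp_rot: [-3.142, -0.001, -0.031]
contact_force: [0.6, -0.3, -1.8]
grip_width: 17.6
finger_force: 30.0
```

```bash
python3 d.py w5
```

```text
12.225 [452.63073043 133.71192122  76.49778415] [-3.14154634e+00 -8.45443233e-04 -3.14579859e-02] 17.699527243283537 [ 0.45865967  0.49202658 -1.24394132]
case_fin []
case_fin_slot [(0.95, [95, 320], [537.3, 131.6])]
case_fin_hinge []
case_fin_free []
scraper_tip []
```

View pics/w5.png

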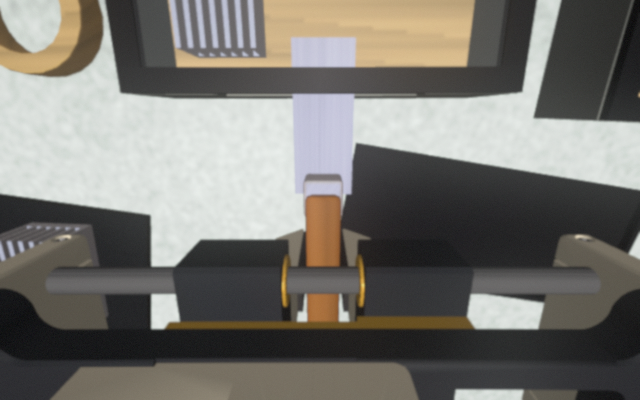

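The blade is in the slot and under the lid: the tip shows through the clear pane at (38,323), crossing below the border at rows 67–95. I lever up along the hinge arc.

{"op": "play_rows", "data": {"rows": [[[0.05,0,0.4],[0,0,0]],[[0.1,0,0.39],[0,0,0]],[[0.14,0,0.38],[0,0,0]],[[0.18,-0.01,0.36],[0,0,0]],[[0.22,-0.01,0.33],[0,0,0]],[[0,0,0],[0,0,0]]]}}

```text
time: 13.22
tool_pos: [474.8, 133.1, 132.9]
tcp_rot: [-3.141, -0.003, -0.032]
contact_force: [0.6, -0.1, -0.8]
grip_width: 17.6
finger_force: 30.0
```

```bash
python3 d.py w6
```

```text
13.275 [474.13583443 133.04895548 132.31294281] [-3.14146352e+00 -2.00396599e-03 -3.16286223e-02] 17.674407014359886 [ 0.48168508 -0.4320502  -1.30074049]
case_fin [(0.56, [46, 317], [602.7, 132.4])]
case_fin_slot []
case_fin_hinge []
case_fin_free []
scraper_tip []
```

View pics/w6.png

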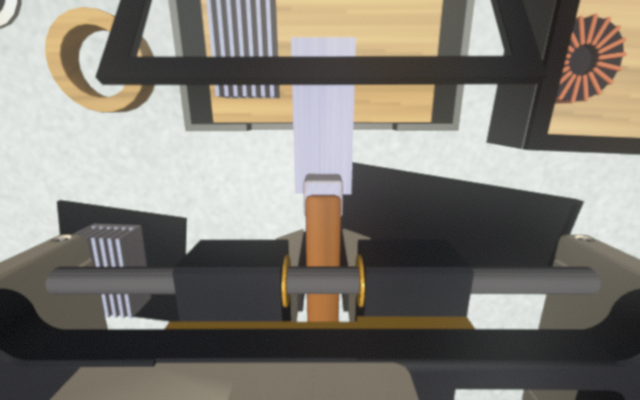

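The lid is rising on the blade, with its border now at rows 57–83 and the slot edge of the case bare at row 127. I continue the arc.

{"op": "play_rows", "data": {"rows": [[[0.26,-0.01,0.31],[0,0,0]],[[0.29,-0.01,0.28],[0,0,0]],[[0.32,-0.01,0.24],[0,0,0]],[[0.35,-0.01,0.2],[0,0,0]],[[0.37,-0.01,0.16],[0,0,0]],[[0.39,-0.01,0.12],[0,0,0]],[[0.39,-0.01,0.07],[0,0,0]],[[0.3,-0.01,0.03],[0,0,0]],[[0,0,0],[0,0,0]]]}}

```text
time: 14.65
tool_pos: [554.1, 130.6, 173.9]
tcp_rot: [3.142, -0.0, -0.032]
contact_force: [-0.3, -0.9, 0.3]
grip_width: 17.8
finger_force: 30.0
```

```bash
python3 d.py w7; python3 - <<'E'
import cv2
from h import *
s=cam("side");a=s["img"][100:280,190:420,::-1];cv2.imwrite("pics/c7.png",np.vstack([cv2.imread("pics/w7.png")[:250],cv2.resize(a,(640,340))]))
E
```

```text
14.7 [553.5892011  130.63594327 173.86768513] [ 3.14149270e+00  1.03707906e-04 -3.15905623e-02] 18.130460047367343 [-0.83799554  0.06931738 -1.50424635]
case_fin []
case_fin_slot []
case_fin_hinge []
case_fin_free [(0.61, [140, 358], [600.4, 91.4])]
scraper_tip [(0.67, [34, 324], [666.4, 125.3])]
```

View pics/c7.png

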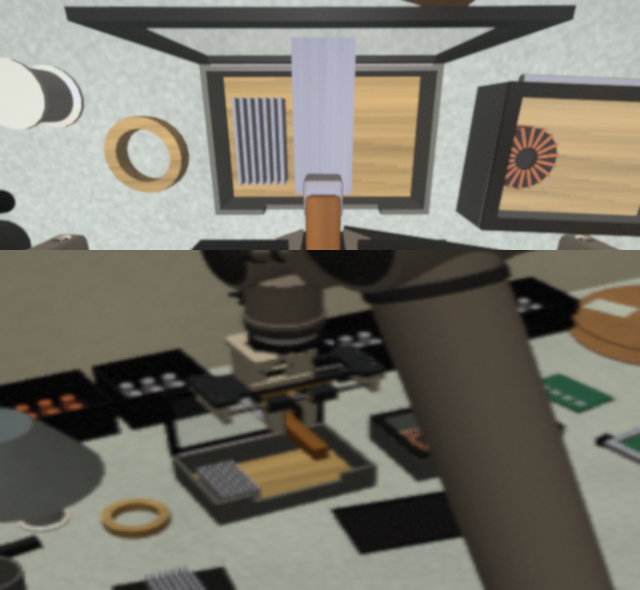

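The lid stands near 1.5 rad, with its border upright above the hinge at row 15; the other case is still shut. I withdraw and carry the scraper back to its tray.

{"op": "play_rows", "data": {"rows": [[[-1,0.03,0],[0,0,0]],[[-1,0.03,0],[0,0,0]],[[-1,0.03,0],[0,0,0]],[[-1,0.03,0],[0,0,0]],[[-1,0.03,0],[0,0,0]],[[0.05,-0.4,0],[0,0,1]],[[0.05,-0.4,0],[0,0,1]],[[0.05,-0.5,0],[0,0,1]],[[0.05,-0.5,0],[0,0,1]],[[0.05,-0.5,0],[0,0,1]],[[0.05,-0.5,0],[0,0,1]],[[0.05,-0.5,0],[0,0,1]]]}}

```text
time: 16.5
tool_pos: [413.9, 35.7, 174.4]
tcp_rot: [3.141, -0.0, 0.951]
contact_force: [0.0, 0.5, -0.6]
grip_width: 17.9
finger_force: 30.0
```

{"op": "play_rows", "data": {"rows": [[[0.07,-0.5,-1],[0,0,1]],[[0.07,-0.5,-1],[0,0,1]],[[0.06,-0.58,-0.8],[0,0,1]],[[0,0,0],[0,0,0.23]],[[0,0,0],[0,0,0]]]}}

```text
time: 17.12
tool_pos: [420.2, -11.0, 90.9]
tcp_rot: [3.141, -0.0, 1.395]
contact_force: [0.8, 0.5, -0.3]
grip_width: 17.3
finger_force: 30.0
```

```bash
python3 - <<'E'
from h import *
w=cam("wrist");o=get_obs();print(o["time"],o["tool_pos"],o["tcp_rot"],o["contact_force"])
z=o["tool_pos"][2]-25
for n,zz in(("scraper_tip",z),("tray",0)):print(n,[(q["p"],q["at"],atz(w,q["at"],zz)) for q in pinpoint(n,"wrist")[:1]])
m=trace("tray","wrist")[0]["mask"];ys,xs=np.nonzero(m);print(ys.min(),ys.max(),xs.min(),xs.max())
P=np.array([atz(w,(r,c),9)[:2] for r,c in zip(ys,xs)],np.float32);print(cv2.minAreaRect(P))
print([(n,q["p"],q["at"]) for n in("lid_fin","case_fin_hinge") for q in pinpoint(n,"wrist")[:1]])
E
```

```text
17.175 [420.40451126 -10.87837443  91.06992122] [ 3.13984082e+00 -8.91609392e-05  1.39521666e+00] [ 0.13052971  0.1870445  -0.26640939]
scraper_tip [(0.87, [38.4, 323.4], array([440.12535522,  96.51698105,  66.06992122]))]
tray []
0 134 459 639
((594.4907836914062, 66.73008728027344), (90.27983856201172, 126.92965698242188), 87.3882064819336)Traceback (most recent call last):
  File "<stdin>", line 7, in <module>
ValueError: it knows: boards, carton, case_choke, case_choke_free, case_choke_hinge, case_choke_slot, case_fin, case_fin_free, case_fin_hinge, case_fin_slot, choke, cup, frame, mat, scraper, scraper_grip, scraper
```

{"op": "play_rows", "data": {"rows": [[[0,0,-0.8],[0,0,0]],[[0,0,-0.7],[0,0,0]],[[0,0,-0.35],[0,0,0]],[[0,0,-0.2],[0,0,0]],[[0,0,0],[0,0,0]]]}}

```text
time: 17.95
tool_pos: [420.2, -11.2, 29.0]
tcp_rot: [3.141, 0.0, 1.397]
contact_force: [0.3, -0.2, -0.6]
grip_width: 17.5
finger_force: 30.0
```

{"op": "play_rows", "data": {"rows": [[[0,0,0],[0,0,0]],[[0,0,0],[0,0,0]],[[0,0,0],[0,0,0]]], "hand": -0.3}}

```text
time: 18.32
tool_pos: [420.0, -11.3, 28.8]
tcp_rot: [3.141, 0.0, 1.397]
contact_force: [0.4, 0.2, 0.1]
grip_width: 31.8
finger_force: 0.0
```

{"op": "play_rows", "data": {"rows": [[[0,0,0.7],[0,0,0]],[[0,0,1],[0,0,0]],[[0,0,1],[0,0,0]],[[0,0,1],[0,0,0]],[[0,0,1],[0,0,0]],[[0,0,0],[0,0,0]]]}}

```text
time: 19.08
tool_pos: [421.1, -11.5, 171.5]
tcp_rot: [3.137, 0.0, 1.397]
contact_force: [-0.1, -0.3, -1.1]
grip_width: 32.2
finger_force: 0.0
```

```bash
python3 c.py; python3 - <<'E'
from h import *
t=cam("top")
for n,z in(("sink",38),("mat",6)):
    m=trace(n,"top")[0]["mask"];ys,xs=np.nonzero(m);P=np.array([atz(t,(r,c),z)[:2] for r,c in zip(ys,xs)],np.float32);print(n,len(P),P.mean(0),cv2.minAreaRect(P))
E
```

```text
19.125 [420.17047034 -11.29487468 170.16581935] [3.13947749e+00 8.30543434e-05 1.39688074e+00] 32.29832168042089
handle 1838 [417.36948  -28.808298] (416.6996765136719, -31.762531280517578) (108.14424896240234, 18.36563491821289) 80.41063690185547 -99.96152 312 330 156 258
blade 2745 [432.92865   58.747215] (428.8369445800781, 35.53942108154297) (123.65733337402344, 33.334205627441406) 80.05316162109375 -100.739105 304 338 73 197
scraper_grip [(0.96, [187.9, 316.1], array([415.93021982,  -8.99794815,  27.        ]))]
scraper_tip [(0.56, [73.3, 321.5], array([440.01749083,  96.19486599,   4.        ]))]
sink 345 [415.7456  330.01315] ((416.20654296875, 330.0304870605469), (51.3785400390625, 79.78719329833984), 85.16535949707031)
mat 850 [409.87   332.6333] ((411.5854187011719, 334.525146484375), (122.25660705566406, 122.17003631591797), 80.00853729248047)
```

{"op": "play_rows", "data": {"rows": [[[-0.1,0.94,0.1],[0,0,-0.9]],[[-0.1,0.94,0.1],[0,0,-0.9]],[[-0.15,0.94,0.1],[0,0,-0.9]],[[-0.15,0.94,0.1],[0,0,-0.9]],[[-0.15,0.94,0.1],[0,0,-0.9]],[[-0.15,0.94,0.1],[0,0,-0.9]],[[-0.15,0.94,0.1],[0,0,-0.9]],[[-0.15,0.94,0.1],[0,0,-0.9]],[[-0.15,0.94,0.1],[0,0,-0.9]],[[-0.15,0.94,0.1],[0,0,-0.9]],[[-0.15,0.94,0],[0,0,-0.9]],[[-0.15,0.94,0],[0,0,-0.7]]], "hand": 0.5}}

```text
time: 20.92
tool_pos: [368.5, 328.0, 199.0]
tcp_rot: [3.141, 0.001, -0.087]
contact_force: [-0.7, 0.3, 0.2]
grip_width: 68.5
finger_force: 0.0
```

{"op": "play_rows", "data": {"rows": [[[0,0,0],[0,0,0]],[[0,0,0],[0,0,0]]]}}

```text
time: 21.18
tool_pos: [368.7, 326.5, 199.1]
tcp_rot: [3.14, 0.001, -0.081]
contact_force: [-0.2, -0.8, -1.0]
grip_width: 68.8
finger_force: 0.0
```

```bash
cat > e.py <<'E'
from h import *
w=cam("wrist");o=get_obs();print(o["time"],o["tool_pos"],o["tcp_rot"],o["grip_width"]);save(w,"w8")
print([(q["p"],q["at"],atz(w,q["at"],6)) for q in pinpoint("sink","wrist")[:2]])
for n,z in(("sink",38),("mat",6)):
  for q in trace(n,"wrist")[:1]:
    m=q["mask"];ys,xs=np.nonzero(m);P=np.array([atz(w,(r,c),z)[:2] for r,c in zip(ys,xs)],np.float32);print(n,q["p"],len(P),ys.min(),ys.max(),xs.min(),xs.max(),P.mean(0),cv2.minAreaRect(P))
E
python3 e.py
```

```text
21.225 [368.86170645 326.29811211 199.28567839] [ 3.14061866e+00  6.37831480e-04 -8.23810047e-02] 69.22684689595205
[(0.7, [142.1, 312.6], array([411.93839863, 332.73351794,   6.        ])), (0.19, [97.0, 529.5], array([439.9449913 ,  98.85241964,   6.        ]))]
sink 0.59 3532 101 182 289 335 [416.27997 331.64243] ((414.1441345214844, 332.1038513183594), (45.19294738769531, 80.33391571044922), 85.11115264892578)
mat 0.78 8292 82 200 256 372 [411.99557 334.0344 ] ((409.4893798828125, 333.7430419921875), (119.81554412841797, 120.73954772949219), 79.47331237792969)
```

View pics/w8.png

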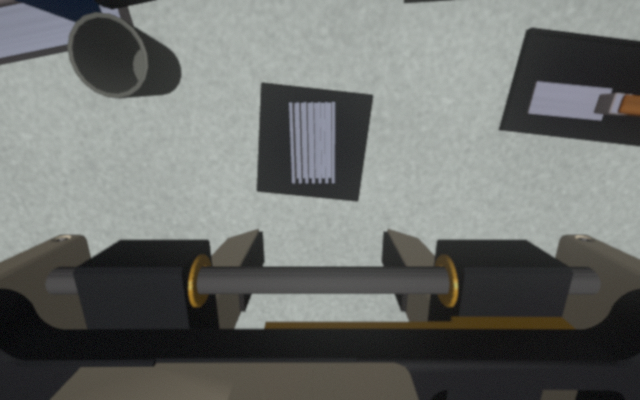

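The sink lies squarely ahead (rows 101–182, cols 289–335), aligned with the fingers. I go down and grip it.

{"op": "play_rows", "data": {"rows": [[[0.5,0.1,-0.9],[0,0,0]],[[0.5,0.1,-0.9],[0,0,0]],[[0.5,0,-0.9],[0,0,0]],[[0,0,-0.8],[0,0,0]],[[0,0,-0.8],[0,0,0]],[[0,0,-0.7],[0,0,0]],[[0,0,-0.4],[0,0,0]],[[0,0,-0.27],[0,0,0]],[[0,0,0],[0,0,0]]]}}

```text
time: 22.5
tool_pos: [413.9, 333.0, 29.5]
tcp_rot: [3.141, 0.0, -0.083]
contact_force: [0.1, -0.2, 0.1]
grip_width: 69.2
finger_force: 0.0
```

{"op": "play_rows", "data": {"rows": [[[0,0,0],[0,0,0]],[[0,0,0],[0,0,0]],[[0,0,0],[0,0,0]],[[0,0,0],[0,0,0]]], "hand": -1}}

```text
time: 23.0
tool_pos: [414.0, 333.3, 29.9]
tcp_rot: [-3.141, -0.001, -0.083]
contact_force: [-1.3, 0.4, 3.1]
grip_width: 44.0
finger_force: 30.0
```

{"op": "play_rows", "data": {"rows": [[[0,0,0.6],[0,0,0]],[[0,0,1],[0,0,0]],[[0,0,1],[0,0,0]],[[0.7,-0.87,0.7],[0,0,0.1]],[[0.7,-0.87,0],[0,0,0.1]],[[0.7,-0.87,0],[0,0,0.17]],[[0.7,-0.87,0],[0,0,0]],[[0.7,-0.87,0],[0,0,0]],[[0.7,-0.87,0],[0,0,0]],[[0.7,-0.87,0],[0,0,0]],[[0.7,-0.87,0],[0,0,0]],[[0.67,-0.87,0],[0,0,0]]]}}

```text
time: 24.5
tool_pos: [602.2, 97.3, 127.9]
tcp_rot: [3.141, 0.001, -0.032]
contact_force: [0.4, 1.1, -2.9]
grip_width: 43.9
finger_force: 30.0
```

{"op": "play_rows", "data": {"rows": [[[0,0,0],[0,0,0]],[[0,0,0],[0,0,0]]]}}

```text
time: 24.75
tool_pos: [601.2, 98.5, 127.9]
tcp_rot: [-3.141, 0.002, -0.032]
contact_force: [-0.2, 0.1, -1.1]
grip_width: 43.7
finger_force: 30.0
```

```bash
python3 d.py w9; python3 - <<'E'
from h import *
t=cam("top");s=cam("side")
for c,n in((t,"top"),(s,"side")):
  for q in ("case_fin_free","case_fin","case_fin_slot","sink"): print(n,q,[(round(float(p["p"]),2),np.round(p["at"]),np.round(atz(c,p["at"],{"case_fin_free":4,"case_fin":0,"case_fin_slot":37,"sink":120}[q]))) for p in pinpoint(q,n)[:1]])
E
```

```text
24.8 [601.17024622  98.87568837 128.1288697 ] [-3.14149229e+00  1.41582033e-03 -3.10272642e-02] 43.680054886576876 [-0.53009572  0.05938699 -2.6278899 ]
case_fin [(0.71, [191, 289], [605.7, 128.9])]
case_fin_slot []
case_fin_hinge [(0.58, [126, 277], [667.4, 128.9]), (0.43, [192, 288], [617.0, 124.3])]
case_fin_free []
scraper_tip []
top case_fin_free [(0.67, array([195., 302.]), array([600.,  84.,   4.]))]
top case_fin [(0.82, array([191., 289.]), array([610., 131.,   0.]))]
top case_fin_slot [(0.92, array([210., 287.]), array([540., 133.,  37.]))]
top sink [(0.57, array([187., 295.]), array([608., 100., 120.]))]
side case_fin_free [(0.64, array([220., 299.]), array([593.,  91.,   4.]))]
side case_fin [(0.55, array([224., 284.]), array([602., 144.,   0.]))]
side case_fin_slot [(0.81, array([222., 298.]), array([555., 116.,  37.]))]
side sink [(0.69, array([192., 299.]), array([592.,  91., 120.]))]
```

{"op": "play_rows", "data": {"rows": [[[0,0,-0.8],[0,0,0]],[[0,0,-0.8],[0,0,0]],[[0,0,-0.7],[0,0,0]],[[0,0,-0.5],[0,0,0]],[[0,0,-0.3],[0,0,0]],[[0,0,-0.15],[0,0,0]],[[0,0,-0.05],[0,0,0]],[[0,0,0],[0,0,0]]]}}

```text
time: 26.55
tool_pos: [602.3, 98.2, 30.0]
tcp_rot: [3.142, -0.001, -0.032]
contact_force: [0.3, 0.2, -1.5]
grip_width: 43.6
finger_force: 30.0
```

{"op": "play_rows", "data": {"rows": [[[0,0,-0.05],[0,0,0]],[[0,0,-0.04],[0,0,0]],[[0,0,0],[0,0,0]],[[0,0,0],[0,0,0]]]}}

```text
time: 27.05
tool_pos: [602.3, 98.3, 27.9]
tcp_rot: [3.142, -0.001, -0.031]
contact_force: [-2.0, 0.2, 5.3]
grip_width: 44.0
finger_force: 30.0
```

Contact with the floor: the force on the tool changed from about -1.5 N to +5 N. I release, go up and move clear.

{"op": "play_rows", "data": {"rows": [[[0,0,0],[0,0,0]],[[0,0,0],[0,0,0]],[[0,0,0],[0,0,0]]], "hand": 0.3}}

```text
time: 27.42
tool_pos: [602.0, 98.3, 26.7]
tcp_rot: [3.142, 0.0, -0.032]
contact_force: [0.4, 0.1, -0.9]
grip_width: 59.4
finger_force: 0.0
```

{"op": "play_rows", "data": {"rows": [[[0,0,0.4],[0,0,0]],[[0,0,0.8],[0,0,0]],[[0,0,1],[0,0,0]],[[0,0,1],[0,0,0]],[[0,0,1],[0,0,0]],[[-0.5,0,1],[0,0,0]],[[-0.9,0,1],[0,0,0]],[[-1,0,0],[0,0,0]],[[-1,0,0],[0,0,0]],[[-1,0,0],[0,0,0]],[[0,0,0],[0,0,0]],[[0,0,0],[0,0,0]]]}}

```text
time: 28.92
tool_pos: [470.9, 98.2, 213.7]
tcp_rot: [-3.142, -0.002, -0.032]
contact_force: [-0.4, -0.2, -0.7]
grip_width: 59.7
finger_force: 0.0
```

```bash
python3 - <<'E'
from h import *
w=cam("wrist");o=get_obs();print(o["time"],o["tool_pos"],o["contact_force"]);save(w,"w10")
for n in("sink","case_fin","case_fin_hinge","case_fin_free"):
    print(n,[(round(float(q["p"]),2),np.round(q["at"]).tolist(),np.round(atz(w,q["at"],{"sink":4,"case_fin_hinge":45,"case_fin_free":4}.get(n,0)),1)) for q in pinpoint(n,"wrist")[:2]])
for q in trace("sink","wrist")[:2]:
    ys,xs=np.nonzero(q["mask"]);P=np.array([atz(w,(r,c),36)[:2] for r,c in zip(ys,xs)],np.float32);print(q["p"],cv2.minAreaRect(P))
# lid free-edge expected rows for several angles
for th in(1.2,1.4,1.5,1.6):
    e=[603+65-130*np.cos(th),128.5,45+130*np.sin(th)];print(th,proj(w,[e]))
g=cv2.cvtColor(w["img"],cv2.COLOR_RGB2GRAY);print(g[0:200:4,330])
t=cam("top")
for n in("scraper","tray"):
    print(n,[(q["p"],atz(t,q["at"],3)) for q in pinpoint(n,"top")[:1]])
E
```

```text
28.975 [470.99492478  98.23348181 213.38591583] [ 0.85763879 -0.40227206  0.06638672]
sink [(0.77, [56.0, 322.0], array([604.4,  94.1,   4. ]))]
case_fin [(0.83, [59.0, 291.0], array([602.4, 127.8,   0. ]))]
case_fin_hinge []
case_fin_free [(0.19, [57.0, 321.0], array([602.7,  94.5,   4. ]))]
0.66 ((601.0726928710938, 97.41556549072266), (44.023948669433594, 80.72557067871094), 88.17691040039062)
1.2 [[255.5394278  -31.25160653]]
1.4 [[247.46920526 -98.33807752]]
1.5 [[ 243.75071947 -134.87111804]]
1.6 [[ 240.45978203 -171.98872245]]
[160 167 167 162 157 156 156 157 157 156 157 158 157 157 158 158 158 159
 158 160 158 161 160 162 155 169 163 166 171 161 143 208 209 208 202 213
 214 206  76  68  66  65  64  64  63  61  59  64 176 179]
scraper [(0.74, array([425.09874065, -27.97442582,   3.        ]))]
tray [(0.89, array([433.70348042,   3.23895537,   3.        ]))]
```

```bash
python3 -c "
from plant import bot
print(bot.close_job())"
```

```text
the job is handed in; nothing more can be done
None
```

The job is handed in at about 29 s, with no verdict returned: the scraper levered the fin case's lid open to about 1.5 rad, estimated from the blade position and not looked at again at the end. The scraper is back flat in its tray, the leftover heat sink is set on the case's free floor, and I did not touch the choke, its case or the bystanders.

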